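Fish the tall pot out of the rack and nest the turned set

TASK

Pick up the hooked pick from its wooden cradle and use it to drag the tall narrow pot, upright on the bench, all the way out of the rack bay where it is trapped (no fingers on it in there, no lifting it out). Then hang the pick back in its cradle as it was, hook pointing down and to the same end; stand the middle pot inside the wide one, and finally the tall pot inside the middle one, all upright. Do not tip a pot over, and leave the wax tin and the other things on the bench where they are.

Things in the scene. Friction and masses are not known exactly. Their poses are not given: they have to be found in the camera images.
- rack: Fixed plywood rack, walls 12 mm thick, 160 mm high; a 175 mm high board is fixed to its -x side. Two bays, each 60 mm wide (x), 200 mm long (y), without roof or floor (the bench is the floor), closed at local -y, open at local +y. Origin on the bench at the middle; bay centre lines at local x = -36 and +36 mm, mouths at local y = +100 mm. z up.
- cradle: Fixed wooden cradle for the pick: base 230 x 70 x 12 mm, two forked uprights 10 mm thick at local x = -70 and +90 mm. Each fork's notch is 26 mm wide (y), its flat bottom 110 mm above the bench, horns up to 140 mm. Origin on the bench; the pick lies along local x, bend towards +x, its origin within 10 mm of local (0, 0, 115) mm at the start. z up.
- hook: Hooked pick, 0.25 kg, balanced at its origin: steel rod 10 mm thick along its local x from -95 to +200 mm, bent there to run down (local -z) 85 mm. Origin on the rod's axis at the centre of the wooden handle, 90 mm long (x -45 to +45), 22 wide (y), 26 high (z). A pommel 33 mm thick fills x = -125 to -95. Starts in the cradle, bend straight down.
- hook_tip (a point): Centre of the rounded lower end of the pick's bend, at (200, 0, -85) mm in the pick's own frame; the very end is 5 mm below it.
- tall_pot: Tall narrow turned wooden pot, open at the top, straight-sided: 46 mm outside diameter, 90 mm high, 36 mm bore, 6 mm bottom, about 0.12 kg. Origin at its centre, half-way up (45 mm above its foot), z up. It starts standing in one of the rack's two bays, its centre 40 to 105 mm inside the mouth.
- middle_pot: Middle turned wooden pot, open at the top, straight-sided: 66 mm outside diameter, 60 mm high, 56 mm bore, 6 mm bottom, about 0.13 kg. Origin at its centre, half-way up (30 mm above its foot), z up.
- wide_pot: Wide low turned wooden pot, open at the top and flared: 92 mm outside diameter at the foot, 118 mm at the rim, 45 mm high, 5 mm wall, 6 mm bottom (the inside is 82 mm across at its floor, 108 mm at the rim). Origin at its centre, half-way up (22.5 mm above its foot), z up. Nested, the middle pot's origin is 13.5 mm above this one's, and the tall pot's 21 mm above the middle one's.
- wax_tin: Closed steel tin, 48 mm diameter, 75 mm high, standing in the other bay of the rack. Leave it there. Origin under its centre.
- sanding_block: Cork sanding block on the bench, 80 x 50 x 29 mm. Leave it alone. Origin under its centre.
- gouge: Turning tool with a wooden handle lying on the bench near the robot, 220 mm long, under 40 mm high. Leave it alone.
- glue: White glue bottle, 64 mm diameter, 170 mm high. Leave it alone. Origin under its centre.
- mug: White mug, 80 mm diameter, 90 mm high, beyond the work. Leave it alone. Origin under its centre.
- mallet: Wooden mallet lying beyond the closed end of the rack, 280 mm long. Leave it alone.
- offcut: Wooden offcut lying on the bench, 160 x 70 x 45 mm. Leave it alone. Origin under its centre.
There are look-alikes about, which are no part of the job. What is shaped like the tall_pot but purple is not meant.

How it is judged:
By the outcome, as a careful person would: the job done as asked, in the order asked, and still so for the second after the job is handed in, with the robot touching nothing.
It also fails if it takes over 69 s, if anything falls off the work surface, if the arm or the gripper's body presses on something with over 40 N, if the wrist force passes 120 N, or if a joint passes its speed limit or range.

ROBOT

A 6-joint arm with a two-finger parallel gripper is mounted at the origin on the work surface. World frame = base frame: x ahead of the robot, y to its left, z up, the work surface at z = 0. Lengths are in mm, angles in rad, forces in N, time in s.
With the tool pointing down it reaches from about 250 to 850 mm from the base axis. Payload 12.5 kg.
Tool frame: the origin (TCP) lies midway between the tips of the shut fingers; the grasp point (between the pads) lies 19 mm behind it; z points along the fingers, y is the line along which they close (so a half turn about z gives the same grasp; the last joint's range is limited). The gripper opens to 93 mm and grips with 3 to 60 N. Pads are 15 mm wide; open, the fingers measure 128 mm over their backs; the gripper's body (75 mm by 188 mm) begins 65 mm behind the grasp point.
Start: joints at [1.205, 0.351, 1.652, -0, 1.139, -0.085], TCP at [152.387, 528.453, 195.333] pointing down, gripper open.
Joint ranges: [-2.75, 2.75], [-0.79, 2.1], [0.01, 2.65], [-1.57, 4.71], [0.07, 3.14], [-2.87, 2.87]. Speed limits (rad/s): [2.22, 2.22, 2.79, 3.14, 3.14, 3.14].

INTERFACE

Orientations are given as a 3x3 rotation matrix whose columns are the frame's x, y, z axes.
In Python, from plant import * gives the robot as it stands.
- The arm moves only by the shell command python3 -m crank 'ROWS' [FORCE]. ROWS is JSON, a list that holds one entry, the list of rows, each a list of 7 numbers: the shift along the world's x, y, z in units of 0.12 m (1.0 is 0.12 m), then the turn, a rotation vector about the world's x, y, z in units of 1.5 rad (1.0 is 1.5 rad), then the opening, from 0 (shut) to 1 (fully open). In form: [[[x, y, z, rx, ry, rz, hand], ...]]. A call has 1 to 5 rows; each row shifts and turns the commanded pose from where the row before left it; what a row does not reach is not made up. A row lasts 1/10 s, in which the tool goes at most 50 mm and 8.59 degrees, less where a joint would pass 70% of its speed; a pose out of reach is approached as far as the arm can. A call with a number of a shift or a turn outside -1 to 1 is refused whole. A call with a gripper value outside its range is refused whole. The fingers move at their own pace and stop on an object; FORCE is the grip in N (left out, the last holds). Time passes only in rows, so rows that do not move let the fingers close. It gives the time, the measured TCP pose, the force, the opening and the grip force at its end, in the units of the state.
- get_state(): the state, without advancing time (a new reading comes with each control period).
- get_image(name): name is "scene" or "top" or "wrist"; returns a dict with "pixels" (384x512x3 uint8, red, green, blue), "fov_y" (degrees; the focal length in pixels is half the picture's height over the tangent of half this angle, whatever the lens; pixels are square), "cx", "cy" (the principal point, pixels), "k1" (the pictures are not rectified: a ray, as slopes to the right and down, at radius r is drawn at 1 + k1 r^2 times it, then the intrinsics apply), "position" and "orientation" of the camera in the world; the wrist camera has in their place "tool_from_camera" (4x4, takes a point from camera to tool coordinates, whose origin is the TCP and whose axes are the flange's). Camera axes: x right, y down, z forward; pixel columns grow to the right and rows downward; lengths in mm; the calibration is good to about 2 mm. A picture is of the moment at which its call begins: read the wrist's pose just before it. There is no depth.
- finish_job(): hands the job in; it is judged then, once.
The state is a dict: "t": time; "qpos": joint angles; "dq": joint speeds; "tau": joint torques, N m; "eef_pos": TCP position; "tcp_rot": TCP orientation; "ft_force": force on the tool from outside, world axes, zero at the start; "moment": the same for the moment, N m; "gripper_width": finger opening in mm; "finger_force": force on a finger pad.
Only numpy, scipy, OpenCV 4.12 (cv2) and the standard library are available. Lean on these libraries where they do the work, as an engineer would, in place of code of your own. Each camera call takes 0.05 s, during which the arm holds its last target. There are 200 camera calls.

## Working session

There is one attempt and no reset: what is moved stays moved. The work goes in short steps, Python scripts to look and compute and a shell command to move; the robot and the scene stay as the last step left them, time stands still between calls to the robot, and variables do not carry over. Pictures are saved under pics/ and viewed, at most 10 in all, crops included, and the job is handed in when it is done.

```bash
ls; mkdir -p pics
cat > h.py <<'E'
from plant import *
import numpy as np, cv2
def cam(im, st=None):
    h,w=im["pixels"].shape[:2]; f=h/2/np.tan(np.radians(im["fov_y"])/2)
    if "position" in im: return f,np.array(im["position"]),np.array(im["orientation"])
    T=np.array(im["tool_from_camera"]); R=np.array(st["tcp_rot"]); p=np.array(st["eef_pos"])
    return f,p+R@T[:3,3],R@T[:3,:3]
def ray(im,uv,st=None):
    f,p,R=cam(im,st); d=np.array([(uv[0]-im["cx"])/f,(uv[1]-im["cy"])/f]); s=d.copy()
    for _ in range(20): s=d/(1+im["k1"]*(s@s))
    v=R@np.array([s[0],s[1],1]); return p,v
def onz(im,uv,z,st=None):
    p,v=ray(im,uv,st); return p+v*(z-p[2])/v[2]
def proj(im,P,st=None):
    f,p,R=cam(im,st); c=R.T@(np.array(P)-p); s=c[:2]/c[2]; s=s*(1+im["k1"]*(s@s)); return s*f+[im["cx"],im["cy"]]
def save(im,name,crop=None,k=1):
    a=im["pixels"][:,:,::-1]
    if crop: a=a[crop[1]:crop[3],crop[0]:crop[2]]
    cv2.imwrite("pics/"+name,cv2.resize(a,None,fx=k,fy=k,interpolation=cv2.INTER_CUBIC))
E
python3 - <<'E'
from h import *
import pickle
for n in ("scene","top"):
    im=get_image(n); pickle.dump(im,open(n+".pkl","wb")); save(im,n+".png",None,1.5)
    print(n,im["fov_y"],im["cx"],im["cy"],im["k1"],im["position"],im["orientation"])
s=get_state();print(s)
E
```

```text
pics
scene 56.86527814691824 257.48026891257115 192.2603278445282 -0.10495085963418015 [ 980.09503534 -562.26037331  816.0559387 ] [[ 0.758438    0.47878164 -0.44219899]
 [ 0.65173986 -0.55990118  0.51161102]
 [-0.00263777 -0.67622394 -0.7366914 ]]
top 44.64974666291472 260.68420994275857 193.97296322116986 -0.02294721012852928 [ 455.71756051  -61.98240078 1305.41056978] [[-0.0280881  -0.99480888  0.09780774]
 [-0.9991812   0.0307919   0.02624496]
 [-0.02912041 -0.09699048 -0.99485921]]
{'t': 0.1, 'qpos': array([ 1.20541788e+00,  3.51178736e-01,  1.65234266e+00,  1.45159515e-05,
        1.13910471e+00, -8.46215717e-02]), 'dq': array([-0.00030906, -0.00307679, -0.00271399, -0.00196104, -0.00079112,
       -0.00099761]), 'tau': array([ 2.88884083e-03, -4.98033249e+01, -2.85711265e+01,  7.00779213e-02,
        2.39096285e-02, -1.20466785e-05]), 'eef_pos': array([152.26114247, 528.16308031, 194.86388552]), 'tcp_rot': array([[-9.60844293e-01,  2.77088613e-01, -3.81571278e-04],
       [ 2.77088858e-01,  9.60843818e-01, -9.60527021e-04],
       [ 1.00479303e-04, -1.02864606e-03, -9.99999466e-01]]), 'ft_force': array([-0.26703979,  0.64990495,  0.18559497]), 'moment': array([-0.01376605,  0.00107233, -0.04004806]), 'finger_force': 0.0, 'gripper_width': 92.97444377660888}
```

View pics/scene.png

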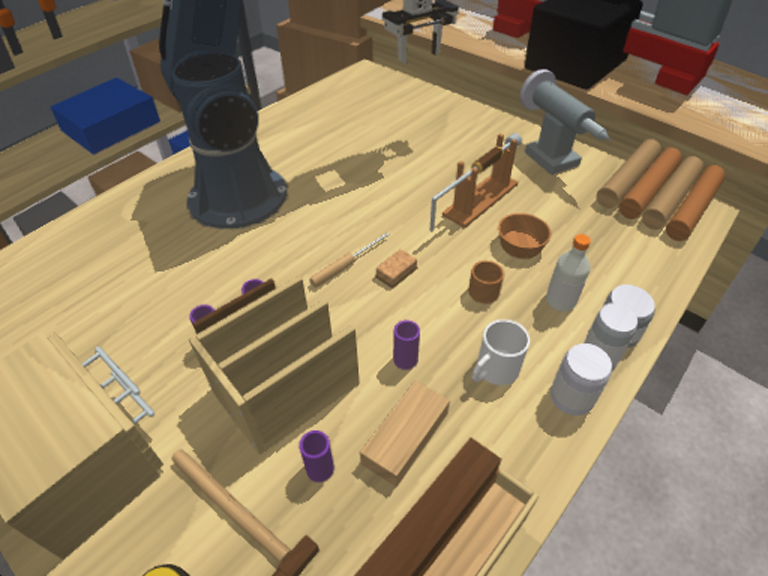

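View pics/top.png

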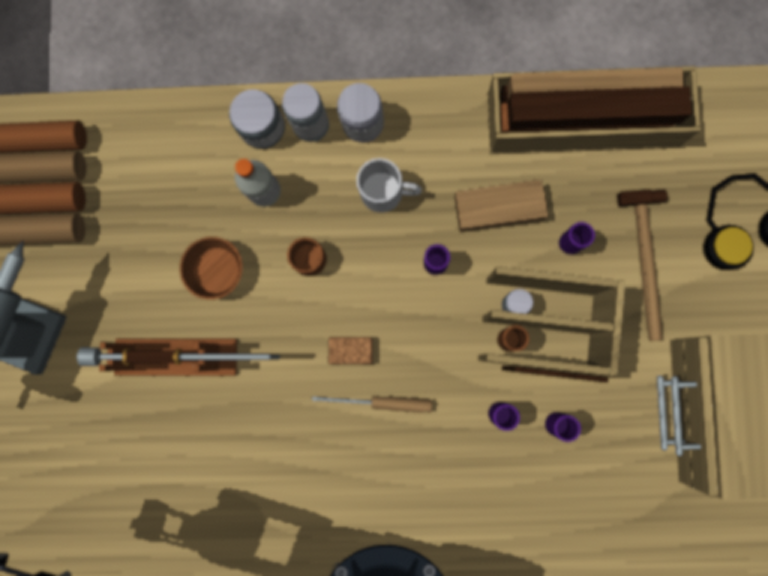

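The top view shows the tall-pot candidates, in view pixels. The brown one is in the near bay at (513,338). Purple look-alikes stand at (437,259), (578,237), (505,416) and (565,427), so the brown one, inside a bay, fits. The tin is at (519,302), the wide pot at (212,267), the middle pot at (308,256), and the pick lies from (88,357) to (275,357) with its bend to the right (-y). I'll confirm with an enlarged crop and measure by colour.

Run:
```python
from h import *
import pickle
T=pickle.load(open("top.pkl","rb")); S=pickle.load(open("scene.pkl","rb"))
a=cv2.resize(T["pixels"][170:265,310:430],(800,633-33),interpolation=cv2.INTER_CUBIC)[:300] if 0 else None
c1=cv2.resize(T["pixels"][172:257,315:425],None,fx=3.6,fy=3.6,interpolation=cv2.INTER_CUBIC)
c2=cv2.resize(T["pixels"][215:260,40:240],None,fx=4,fy=4,interpolation=cv2.INTER_CUBIC)
M=np.zeros((c1.shape[0]+c2.shape[0],800,3),np.uint8); M[:c1.shape[0],:c1.shape[1]]=c1
c3=cv2.resize(S["pixels"][185:305,120:250],None,fx=2.5,fy=2.5,interpolation=cv2.INTER_CUBIC); M[:c3.shape[0],400:400+c3.shape[1]]=c3
M[c1.shape[0]:]=c2; cv2.imwrite("pics/m.png",M[:,:,::-1]); print(M.shape)
# brown masks, top
hsv=cv2.cvtColor(T["pixels"],cv2.COLOR_RGB2HSV)
m=cv2.inRange(hsv,(3,110,40),(13,255,220))
n,l,st,ce=cv2.connectedComponentsWithStats(m)
for i in range(1,n):
    if st[i,4]>60: print(st[i],ce[i].round(1), hsv[l==i].mean(0).round())
```

```text
(486, 800, 3)
[ 337   57  124   23 2173] [399.9  68.8] [ 11. 160.  51.]
[334  68   6  20 110] [336.5  77.5] [ 12. 161.  93.]
[   0   81   57   21 1006] [27.3 90.9] [ 12. 162.  99.]
[157 106  12  12 116] [162.5 111.5] [ 11. 188. 165.]
[   0  122   57   21 1036] [ 26.6 131.5] [ 12. 162.  99.]
[414 127  30  10 220] [428.  131.2] [ 11. 158.  51.]
[ 121  159   40   40 1275] [140.6 178.4] [ 12. 162. 102.]
[192 159  25  24 446] [204.2 170.5] [ 12. 162.  80.]
[333 217  20  17 251] [342.5 225.1] [ 12. 161.  71.]
[  67  226   91   24 1605] [113.2 237.7] [ 12. 159.  85.]
[343 245  61   9 122] [372.4 248.8] [ 12. 148.  53.]
```

View pics/m.png

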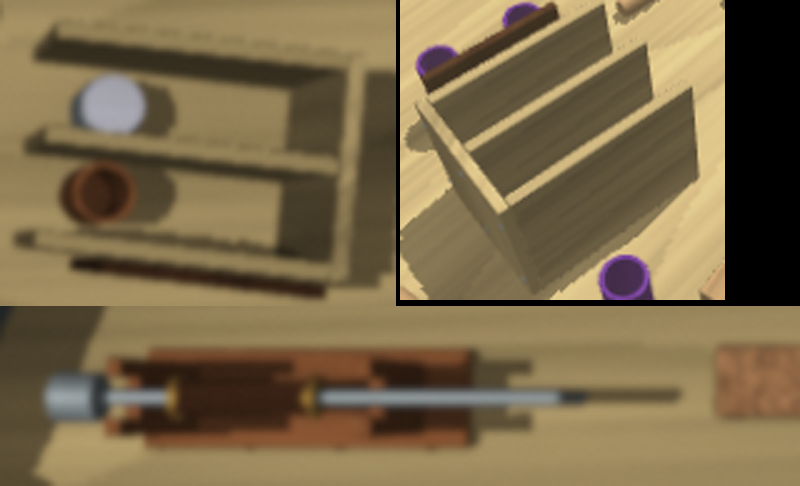

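The crop confirms it: the brown turned pot, rim centre at crop (102,193), is in the near bay. The grey tin is in the other bay. The pick's bend is at crop (560,397), towards -y.

Run:
```python
from h import *
import pickle
T=pickle.load(open("top.pkl","rb"))
A=lambda u,v:(315+u/3.6-.4,172+v/3.6-.4)
B=lambda u,v:(40+u/4-.4,215+(v-306)/4-.4)
def P(n,uv,z): print(n,onz(T,uv,z).round(1))
P("tall rim",A(102,193),90)
P("tin top",A(113,104),75)
for n,c in dict(wallfar_m=(56,30),wallmid_m=(47,133),wallnear_m=(38,238),back_far=(357,60),back_near=(338,272),mid_back=(340,165)).items(): P(n,A(*c),160)
for n,c in dict(band1=(173,397),band2=(310,397),rodend=(562,397),pomL=(45,397),pomR=(104,397)).items(): P(n,B(*c),115)
for n,c in dict(baseR=(475,398),baseL=(148,398)).items(): P(n,B(*c),12)
P("block",(351/1.5,350/1.5),29)
hsv=cv2.cvtColor(T["pixels"],cv2.COLOR_RGB2HSV)
m=cv2.inRange(hsv,(3,110,40),(13,255,220))
for n,(x,y,w,h),z in (("wide",(115,153,52,52),45),("middle",(188,154,34,34),60)):
    k=np.zeros_like(m);k[y:y+h,x:x+w]=m[y:y+h,x:x+w]
    c=max(cv2.findContours(k,0,2)[0],key=cv2.contourArea)
    (u,v),(a,b),t=cv2.fitEllipse(cv2.convexHull(c)); P(n,(u,v),z); print(u,v,a,b)
    for dx in (-a/2,a/2): P(" edge",(u+dx,v),z)
```

```text
tall rim [ 487.5 -240.2   90. ]
tin top [ 552.5 -253.3   75. ]
wallfar_m [ 597.7 -203.6  160. ]
wallmid_m [ 527.5 -194.6  160. ]
wallnear_m [ 456.6 -185.5  160. ]
back_far [ 570.8 -406.9  160. ]
back_near [ 428.  -385.7  160. ]
mid_back [ 499.8 -391.2  160. ]
band1 [474.8 430.2 115. ]
band2 [472.4 340.8 115. ]
rodend [468.  178.1 115. ]
pomL [477.  514.4 115. ]
pomR [476.  475.5 115. ]
baseR [470.  259.7  12. ]
baseL [476.2 490.6  12. ]
block [475.7  47.5  29. ]
wide [632.9 299.2  45. ]
140.7177276611328 178.33700561523438 39.7819938659668 40.567867279052734
 edge [634.7 354.4  45. ]
 edge [631.1 244.1  45. ]
middle [646.7 121.9  60. ]
204.09341430664062 170.4479522705078 22.16545295715332 25.005970001220703
 edge [647.7 152.   60. ]
 edge [645.7  91.9  60. ]
```

```bash
python3 -m crank '[[[0.298,-0.132,0,0,0,-0.0975,1],[0.298,-0.132,0,0,0,-0.0975,1],[0.298,-0.132,0,0,0,-0.0975,1],[0.298,-0.132,0,0,0,-0.0975,1],[0.298,-0.132,0,0,0,-0.0975,1]]]' 50 && python3 -m crank '[[[0.298,-0.132,0,0,0,-0.0975,1],[0.298,-0.132,0,0,0,-0.0975,1],[0.298,-0.132,0,0,0,-0.0975,1],[0.298,-0.132,0,0,0,-0.0975,1],[0,0,0,0,0,0,1]]]'
python3 - <<'E'
from h import *
s=get_state(); im=get_image("wrist"); save(im,"w1.png",None,1.4)
print(s["eef_pos"],s["tcp_rot"],s["qpos"],s["ft_force"])
import pickle; pickle.dump((im,s),open("w1.pkl","wb"))
for P in ((473.6,385,115),(475,430,115),(472,341,115),(466,180,115)): print(proj(im,P,s))
E
```

```text
t: 0.6
eef_pos: [332.4, 448.3, 195.1]
tcp_rot: [[-0.525, 0.851, -0.0], [0.851, 0.525, -0.0], [-0.0, -0.0, -1.0]]
ft_force: [-0.7, 0.0, -0.1]
gripper_width: 93.1
finger_force: 0.0
t: 1.1
eef_pos: [477.5, 383.7, 194.7]
tcp_rot: [[0.034, 0.999, 0.0], [0.999, -0.034, -0.001], [-0.001, 0.0, -1.0]]
ft_force: [-0.1, 0.2, -0.2]
gripper_width: 92.6
finger_force: 0.0
[477.48144443 383.7237623  194.66658318] [[ 3.44578938e-02  9.99406121e-01  2.41655517e-04]
 [ 9.99405965e-01 -3.44577390e-02 -6.17640396e-04]
 [-6.08946690e-04  2.62794552e-04 -9.99999780e-01]] [ 6.01291697e-01  4.65232989e-01  1.48173329e+00 -6.94541325e-04
  1.19477659e+00  6.36011439e-01] [-0.12917603  0.22899683 -0.23418388]
[250.32319385 185.6004205 ]
[249.94426188 135.96146196]
[250.42759973 229.90301238]
[250.65681395 360.99676774]
```

View pics/w1.png

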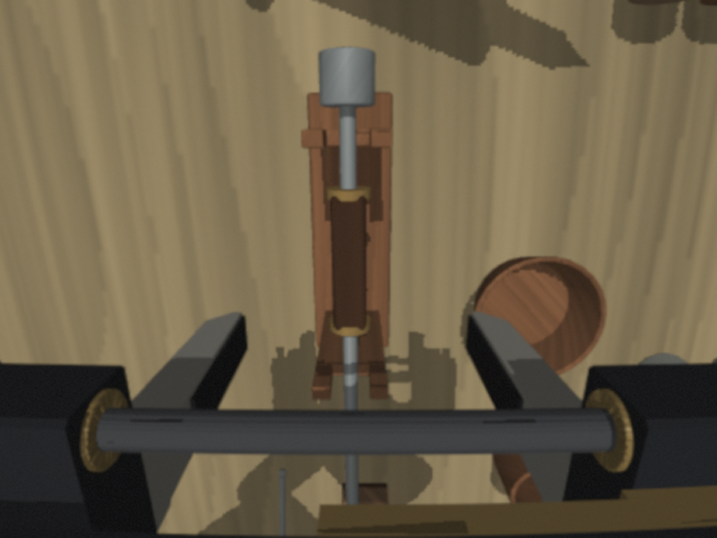

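The wrist view shows the pick in its cradle, with the handle from (348,193) to (348,330) and the pommel at the far (+y) end. It is about 5 mm to -x of the TCP. I'll descend and grip.

```bash
python3 -m crank '[[[-0.043,0.003,-0.14,0,0,0.006,1],[0,0,-0.2,0,0,0,1],[0,0,-0.2,0,0,0,1],[0,0,-0.2,0,0,0,1],[0,0,-0.085,0,0,0,1]]]' 50 && python3 -m crank '[[[0,0,0,0,0,0,0],[0,0,0,0,0,0,0],[0,0,0,0,0,0,0],[0,0,0,0,0,0,0],[0,0,0,0,0,0,0]]]' 50
```

```text
t: 1.65
eef_pos: [467.1, 386.2, 94.2]
tcp_rot: [[0.015, 1.0, -0.003], [1.0, -0.015, -0.002], [-0.002, -0.003, -1.0]]
ft_force: [-0.6, -0.1, 1.2]
gripper_width: 92.9
finger_force: 0.0
t: 2.15
eef_pos: [469.3, 386.4, 97.0]
tcp_rot: [[0.017, 1.0, 0.001], [1.0, -0.017, 0.001], [0.001, 0.001, -1.0]]
ft_force: [0.5, 0.4, -0.4]
gripper_width: 57.7
finger_force: 0.0
```

```bash
python3 -m crank '[[[0.015,0,0,0,0,0,0],[0,0,0,0,0,0,0],[0,0,0,0,0,0,0],[0,0,0,0,0,0,0],[0,0,0,0,0,0,0]]]' 50 && python3 -m crank '[[[0,0,0,0,0,0,0],[0,0,0,0,0,0,0]]]' && python3 -m crank '[[[0,0,0.1,0,0,0,0],[0,0,0.15,0,0,0,0],[0,0,0.25,0,0,0,0],[0,0,0.3,0,0,0,0],[0,0,0.3,0,0,0,0]]]' && python3 -m crank '[[[0,0,0,0,0,0,0]]]'
python3 - <<'E'
from h import *
s=get_state(); im=get_image("wrist"); save(im,"w2.png",None,1.4)
print(s["eef_pos"],s["tcp_rot"],s["ft_force"],s["moment"])
import pickle; pickle.dump((im,s),open("w2.pkl","wb"))
E
```

```text
t: 2.65
eef_pos: [471.1, 386.3, 96.4]
tcp_rot: [[0.017, 1.0, 0.0], [1.0, -0.017, 0.0], [0.0, 0.0, -1.0]]
ft_force: [2.3, 0.1, -0.0]
gripper_width: 21.1
finger_force: 49.6
t: 2.85
eef_pos: [471.0, 386.3, 96.4]
tcp_rot: [[0.017, 1.0, 0.0], [1.0, -0.017, 0.0], [0.0, 0.0, -1.0]]
ft_force: [2.5, -0.3, 0.8]
gripper_width: 21.4
finger_force: 49.6
t: 3.35
eef_pos: [470.3, 386.0, 230.1]
tcp_rot: [[0.017, 1.0, -0.001], [1.0, -0.017, -0.0], [-0.0, -0.001, -1.0]]
ft_force: [0.6, 0.7, -1.8]
gripper_width: 21.1
finger_force: 49.6
t: 3.45
eef_pos: [472.3, 387.4, 234.1]
tcp_rot: [[0.017, 1.0, 0.006], [1.0, -0.017, 0.005], [0.005, 0.006, -1.0]]
ft_force: [0.2, 0.4, -2.8]
gripper_width: 21.3
finger_force: 49.5
[472.28211382 387.41642594 234.0774946 ] [[ 0.01711914  0.99983279  0.00642884]
 [ 0.99984182 -0.01714961  0.00471501]
 [ 0.00482448  0.00634711 -0.99996822]] [ 0.15028912  0.38589284 -2.77885759] [-0.03411316  0.04995991 -0.00414543]
```

View pics/w2.png

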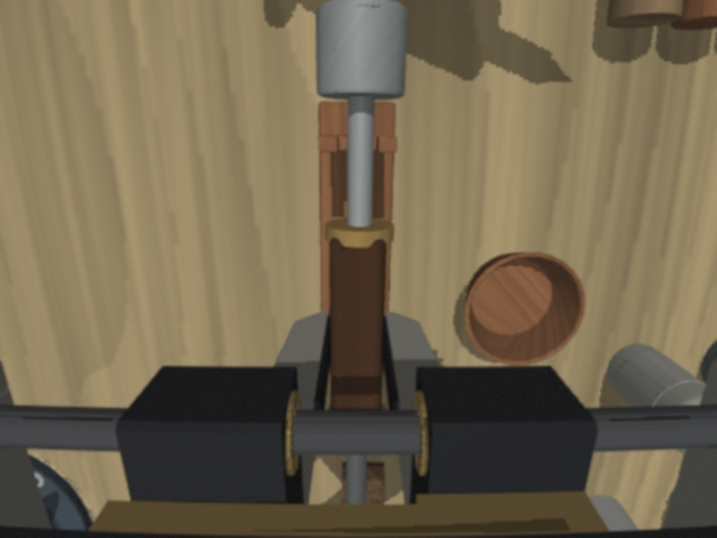

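The pick is held squarely at (358,300) and is clear of the cradle. Next I carry it above the pot in the bay.

```bash
python3 -m crank '[[[0.031,-0.15,0.125,0,0,-0.0068,0],[0.031,-0.296,0.125,0,0,-0.0068,0],[0.031,-0.32,0,0,0,-0.0068,0],[0.031,-0.32,0,0,0,-0.0068,0],[0.031,-0.32,0,0,0,-0.0068,0]]]' && python3 -m crank '[[[0.031,-0.32,0,0,0,-0.0068,0],[0.031,-0.32,0,0,0,-0.0068,0],[0.031,-0.32,0,0,0,-0.0068,0],[0.031,-0.32,0,0,0,-0.0068,0],[0.031,-0.32,0,0,0,-0.0068,0]]]' && python3 -m crank '[[[0.031,-0.32,0,0,0,-0.0068,0],[0.03,-0.22,0,0,0,-0.0068,0],[0,0,0,0,0,0,0],[0,0,0,0,0,0,0]]]'
python3 - <<'E'
from h import *
import pickle
s=get_state(); T=get_image("top"); S=get_image("scene")
pickle.dump((T,S,s),open("h3.pkl","wb")); print(s["eef_pos"],s["tcp_rot"])
c1=cv2.resize(T["pixels"][170:265,230:430],None,fx=4,fy=4,interpolation=cv2.INTER_CUBIC)[:, :800]
cv2.imwrite("pics/t3.png",c1[:,:,::-1])
cv2.imwrite("pics/s3.png",cv2.resize(S["pixels"][100:300,110:330],None,fx=2.7,fy=2.7,interpolation=cv2.INTER_CUBIC)[:,:,::-1])
a=cv2.imread("pics/t3.png"); b=cv2.resize(S["pixels"][110:290,110:330],None,fx=1.2,fy=1.2)[:,:,::-1]
M=np.zeros((380+216,800,3),np.uint8); M[:380]=a; M[380:,:264]=b; cv2.imwrite("pics/m3.png",M)
E
```

```text
t: 4.0
eef_pos: [488.7, 215.1, 257.7]
tcp_rot: [[0.069, 0.998, -0.002], [0.998, -0.069, -0.001], [-0.001, -0.002, -1.0]]
ft_force: [0.4, 0.3, -2.7]
gripper_width: 21.2
finger_force: 49.5
t: 4.5
eef_pos: [507.0, 23.3, 257.8]
tcp_rot: [[0.12, 0.993, -0.002], [0.993, -0.12, -0.0], [-0.0, -0.002, -1.0]]
ft_force: [0.3, 0.5, -2.0]
gripper_width: 21.3
finger_force: 49.5
t: 4.9
eef_pos: [514.6, -39.7, 257.8]
tcp_rot: [[0.141, 0.99, -0.002], [0.99, -0.141, 0.0], [0.0, -0.002, -1.0]]
ft_force: [0.3, -0.3, -3.1]
gripper_width: 21.4
finger_force: 49.5
[514.59378722 -39.74487631 257.78459272] [[ 1.40696658e-01  9.90051152e-01 -1.77975770e-03]
 [ 9.90052727e-01 -1.40696025e-01  4.76679862e-04]
 [ 2.21532612e-04 -1.82912123e-03 -9.99998303e-01]]
```

View pics/m3.png

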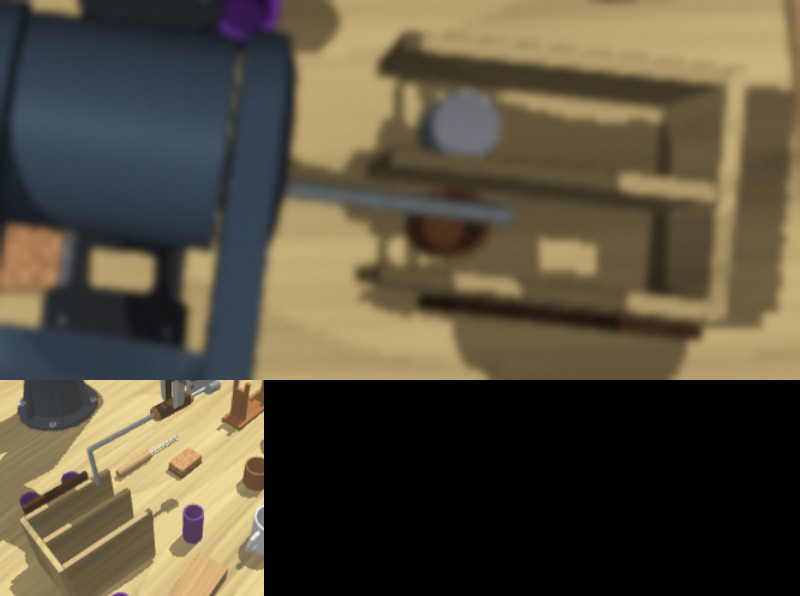

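The top view shows the rod's bend corner at crop (512,215) and the pot mouth around (447,222). I'll compute the correction.

Run:
```python
from h import *
import pickle
T,S,s=pickle.load(open("h3.pkl","rb"))
A=lambda u,v:(230+u/4-.4,170+v/4-.4)
p=onz(T,A(512,215),277); print("rod end outer",p, "axis",p+5*np.array([.14,.99,0]))
p=onz(T,A(290,188),277); print("rod mid",p)
print("expected tip",proj(S,(s["eef_pos"][0]-28.1,s["eef_pos"][1]-200,186),),"seen in crop", (110+97/1.2,110+102/1.2))
# bend in scene by grey mask
c=S["pixels"][110:290,110:330]
h=cv2.cvtColor(S["pixels"],cv2.COLOR_RGB2HSV)
hh=h[135:200,170:215]; m=cv2.inRange(hh,(85,15,60),(125,120,220))
ys,xs=np.nonzero(m); print(len(ys),[ (y+135,(xs[ys==y]+170).min(),(xs[ys==y]+170).max()) for y in sorted(set(ys))][::3])
# tall pot again with scene? rim in old top
T0=pickle.load(open("top.pkl","rb"));h=cv2.cvtColor(T0["pixels"],cv2.COLOR_RGB2HSV)
m=cv2.inRange(h,(3,110,20),(14,255,220))[214:238,328:358]
c=max(cv2.findContours(m,0,2)[0],key=cv2.contourArea)+np.array([328,214]); x,y,w,hh=cv2.boundingRect(c);print(x,y,w,hh)
print("rim right edge", onz(T0,(x+w-.5,y+hh/2-.5),90), "top/bottom",onz(T0,(x+w/2+1,y-.5),90),onz(T0,(x+w/2+1,y+hh-.5),90))
```

```text
rod end outer [ 485.75115381 -244.94047717  277.        ] axis [ 486.45115381 -239.99047717  277.        ]
rod mid [ 504.12018098 -124.36650062  277.        ]
expected tip [189.74086131 196.07643301] seen in crop (190.83333333333334, 195.0)
102 [(np.int64(135), np.int64(174), np.int64(185)), (np.int64(138), np.int64(170), np.int64(182)), (np.int64(141), np.int64(170), np.int64(178)), (np.int64(144), np.int64(170), np.int64(173))]
333 216 20 18
rim right edge [ 488.63676266 -264.94263737   90.        ] top/bottom [ 512.53816792 -244.10193871   90.        ] [ 466.11333412 -242.02115016   90.        ]
```

```bash
python3 -m crank '[[[0.012,-0.008,-0.1,0,0,0,0],[0,0,-0.2,0,0,0,0],[0,0,-0.2,0,0,0,0],[0,0,-0.1,0,0,0,0],[0,0,0,0,0,0,0]]]' && python3 -m crank '[[[0,0,-0.15,0,0,0,0],[0,0,-0.15,0,0,0,0],[0,0,-0.15,0,0,0,0],[0,0,-0.1,0,0,0,0],[0,0,0,0,0,0,0]]]' && python3 -m crank '[[[0,0,-0.1,0,0,0,0],[0,0,-0.1,0,0,0,0],[0,0,-0.1,0,0,0,0],[0,0,0,0,0,0,0]]]'
```

```text
t: 5.5
eef_pos: [515.9, -39.7, 184.6]
tcp_rot: [[0.138, 0.99, -0.003], [0.99, -0.138, 0.001], [0.0, -0.003, -1.0]]
ft_force: [-0.3, -0.2, -1.5]
gripper_width: 21.2
finger_force: 49.5
t: 6.0
eef_pos: [516.5, -40.0, 119.7]
tcp_rot: [[0.139, 0.99, -0.002], [0.99, -0.139, 0.0], [0.0, -0.002, -1.0]]
ft_force: [-0.0, 0.6, -2.0]
gripper_width: 21.1
finger_force: 49.5
t: 6.4
eef_pos: [515.8, -40.1, 82.6]
tcp_rot: [[0.139, 0.99, -0.003], [0.99, -0.139, 0.0], [0.0, -0.003, -1.0]]
ft_force: [0.5, -0.1, -2.4]
gripper_width: 21.4
finger_force: 49.5
```

```bash
python3 -m crank '[[[0.005,0.035,0,0,0,0,0],[0.007,0.05,0,0,0,0,0],[0.0085,0.06,0,0,0,0,0],[0.0085,0.06,0,0,0,0,0],[0.0085,0.06,0,0,0,0,0]]]' && python3 -m crank '[[[0.01,0.07,0,0,0,0,0],[0.01,0.07,0,0,0,0,0],[0.01,0.07,0,0,0,0,0],[0.01,0.07,0,0,0,0,0],[0.01,0.07,0,0,0,0,0]]]' && python3 -m crank '[[[0.01,0.07,0,0,0,0,0],[0.01,0.07,0,0,0,0,0],[0.01,0.07,0,0,0,0,0],[0.01,0.07,0,0,0,0,0],[0.01,0.07,0,0,0,0,0]]]' && python3 -m crank '[[[0.01,0.07,0,0,0,0,0],[0.01,0.07,0,0,0,0,0],[0.008,0.06,0,0,0,0,0],[0.006,0.04,0,0,0,0,0],[0,0,0,0,0,0,0]]]'
python3 - <<'E'
from h import *
import pickle
S=get_image("scene");T=get_image("top");s=get_state();pickle.dump((T,S,s),open("h4.pkl","wb"))
a=cv2.resize(S["pixels"][130:290,120:340],None,fx=3.6,fy=3.6,interpolation=cv2.INTER_CUBIC); cv2.imwrite("pics/s4.png",a[:,:,::-1])
print(s["eef_pos"])
E
```

```text
t: 6.9
eef_pos: [521.5, -7.7, 84.5]
tcp_rot: [[0.139, 0.99, 0.0], [0.99, -0.139, -0.0], [0.0, 0.0, -1.0]]
ft_force: [0.6, -1.0, -2.5]
gripper_width: 21.2
finger_force: 49.5
t: 7.4
eef_pos: [527.4, 34.3, 84.3]
tcp_rot: [[0.139, 0.99, -0.0], [0.99, -0.139, 0.0], [0.0, -0.0, -1.0]]
ft_force: [-0.0, -0.7, -3.2]
gripper_width: 21.4
finger_force: 49.5
t: 7.9
eef_pos: [533.4, 76.3, 84.3]
tcp_rot: [[0.139, 0.99, -0.0], [0.99, -0.139, 0.0], [-0.0, -0.0, -1.0]]
ft_force: [-0.6, -0.7, -2.5]
gripper_width: 21.3
finger_force: 49.5
t: 8.4
eef_pos: [537.5, 105.0, 84.3]
tcp_rot: [[0.139, 0.99, 0.0], [0.99, -0.139, 0.0], [0.0, 0.0, -1.0]]
ft_force: [-1.0, -0.4, -2.2]
gripper_width: 21.8
finger_force: 49.5
[537.36430134 104.35772917  84.30283311]
```

View pics/s4.png

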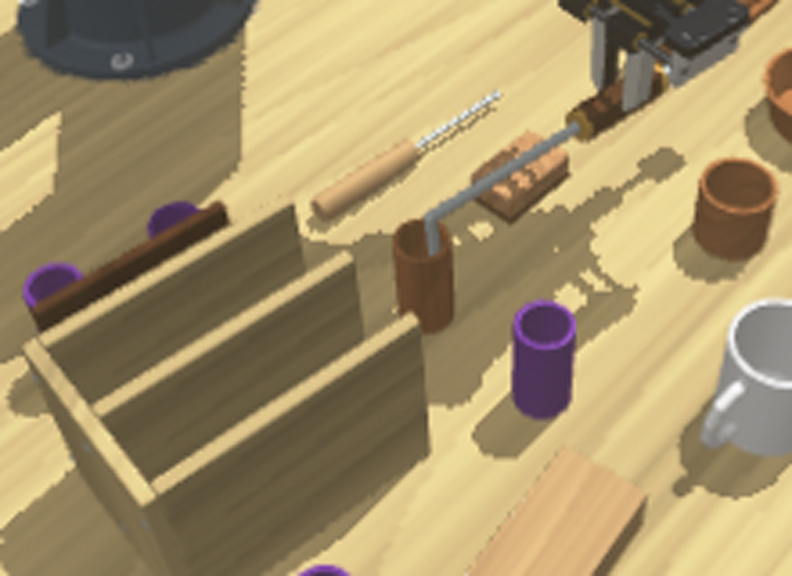

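The scene view shows the pot upright at crop (425,270), well clear of the rack mouth. The hook is in its bore. I'll re-centre and lift the hook, then take the pick back.

```bash
python3 -m crank '[[[-0.005,-0.035,0,0,0,0,0],[-0.005,-0.035,0,0,0,0,0],[0,0,0.1,0,0,0,0],[0,0,0.15,0,0,0,0],[0,0,0.2,0,0,0,0]]]' && python3 -m crank '[[[0,0,0.2,0,0,0,0],[0,0,0.2,0,0,0,0],[0,0,0.2,0,0,0,0],[0,0,0.2,0,0,0,0],[0,0,0.2,0,0,0,0]]]' && python3 -m crank '[[[-0.0605,0.2688,0,0,0,0.00907,0],[-0.0605,0.2688,0,0,0,0.00907,0],[-0.0605,0.2688,0,0,0,0.00907,0],[-0.0605,0.2688,0,0,0,0.00907,0],[-0.0605,0.2688,0,0,0,0.00907,0]]]' && python3 -m crank '[[[-0.0605,0.2688,0,0,0,0.00907,0],[-0.0605,0.2688,0,0,0,0.00907,0],[-0.0605,0.2688,0,0,0,0.00907,0],[-0.0605,0.2688,0,0,0,0.00907,0],[0,0,0,0,0,0,0]]]' && python3 -m crank '[[[0,0,-0.25,0,0,0,0],[0,0,-0.25,0,0,0,0],[0,0,-0.25,0,0,0,0],[0,0,-0.1,0,0,0,0],[0,0,0,0,0,0,0]]]'
python3 - <<'E'
from h import *
import pickle
s=get_state();im=get_image("wrist");T=get_image("top");pickle.dump((T,im,s),open("h5.pkl","wb"))
print(s["eef_pos"],s["tcp_rot"][:,1])
h=cv2.cvtColor(T["pixels"],cv2.COLOR_RGB2HSV)
m=cv2.inRange(h,(3,110,20),(14,255,220))
n,l,st,ce=cv2.connectedComponentsWithStats(m)
for i in range(1,n):
    x,y,w,hh,a=st[i]
    if a>100 and 100<y<260 and x<340:
        print(st[i],"right/top/bot edges z90",onz(T,(x+w-.5,y+hh/2),90)[1],onz(T,(x+w/2,y-.5),90)[0],onz(T,(x+w/2,y+hh-.5),90)[0])
E
```

```text
t: 9.0
eef_pos: [535.8, 95.7, 139.2]
tcp_rot: [[0.14, 0.99, -0.001], [0.99, -0.14, -0.0], [-0.0, -0.001, -1.0]]
ft_force: [-0.1, 0.6, -1.3]
gripper_width: 21.5
finger_force: 49.5
t: 9.5
eef_pos: [536.0, 95.8, 260.3]
tcp_rot: [[0.14, 0.99, 0.001], [0.99, -0.14, 0.0], [0.0, 0.001, -1.0]]
ft_force: [0.3, -0.5, -2.4]
gripper_width: 21.4
finger_force: 49.5
t: 10.0
eef_pos: [499.4, 258.3, 259.4]
tcp_rot: [[0.071, 0.997, 0.001], [0.997, -0.071, 0.0], [0.0, 0.001, -1.0]]
ft_force: [-0.2, -0.8, -2.6]
gripper_width: 21.4
finger_force: 49.5
t: 10.5
eef_pos: [469.6, 389.1, 259.0]
tcp_rot: [[0.014, 1.0, 0.0], [1.0, -0.014, 0.001], [0.001, -0.0, -1.0]]
ft_force: [0.6, 0.1, -1.8]
gripper_width: 21.3
finger_force: 49.5
t: 11.0
eef_pos: [470.6, 385.5, 155.6]
tcp_rot: [[0.018, 1.0, -0.002], [1.0, -0.018, -0.001], [-0.001, -0.002, -1.0]]
ft_force: [0.3, -0.8, -2.7]
gripper_width: 21.3
finger_force: 49.5
[470.5582334  385.4515636  155.64082672] [ 0.99984122 -0.01772613 -0.00181917]
[157 106  12  12 118] right/top/bot edges z90 210.7759090800005 821.7890448427509 788.8497493966775
[   0  121   57   22 1091] right/top/bot edges z90 515.6457415636075 794.7328514372942 734.0293806471499
[ 121  159   41   40 1329] right/top/bot edges z90 230.82800114069843 679.6579350351292 572.9488816125872
[192 159  25  24 476] right/top/bot edges z90 84.72414648311343 673.9647000004263 610.0778100419644
[284 210  17  17 226] right/top/bot edges z90 -131.3896107594335 532.1086966516111 488.023173771432
[219 225  29  18 450] right/top/bot edges z90 7.208257341453425 497.64511075428175 451.0654815302414
[  88  226   70   24 1275] right/top/bot edges z90 242.5420150252991 503.31076171869034 440.7129581457277
[339 245  66   9 149] right/top/bot edges z90 -394.97831597137986 435.832201643671 412.8676728020241
```

```bash
python3 -m crank '[[[0,0,-0.12,0,0,0,0],[0,0,-0.12,0,0,0,0],[0,0,-0.12,0,0,0,0],[0,0,-0.08,0,0,0,0],[0,0,-0.05,0,0,0,0]]]' && python3 -m crank '[[[0,0,-0.01,0,0,0,0],[0,0,0,0,0,0,0],[0,0,0,0,0,0,0]]]' && python3 -m crank '[[[0,0,0,0,0,0,0.35],[0,0,0,0,0,0,0.45],[0,0,0,0,0,0,0.6],[0,0,0,0,0,0,0.7],[0,0,0,0,0,0,0.8]]]'  && python3 -m crank '[[[0,0,0,0,0,0,0.8],[0,0,0,0,0,0,0.8],[0,0,0,0,0,0,0.8],[0,0,0.15,0,0,0,0.8],[0,0,0.25,0,0,0,0.8]]]' && python3 -m crank '[[[0,0,0.3,0,0,0,0.8],[0,0,0.3,0,0,0,0.8],[0,0,0.2,0,0,0,0.8],[0,0,0,0,0,0,0.8]]]'
python3 - <<'E'
from h import *
s=get_state(); im=get_image("wrist"); S=get_image("scene")
print(s["eef_pos"],s["tcp_rot"])
import pickle; pickle.dump((im,S,s),open("w6.pkl","wb"))
a=cv2.resize(im["pixels"],(480,360)); b=cv2.resize(S["pixels"][70:190,270:377],(321,360))
cv2.imwrite("pics/w6.png",np.hstack([a,b])[:,:800,::-1])
E
```

```text
t: 11.6
eef_pos: [470.4, 386.0, 96.2]
tcp_rot: [[0.017, 1.0, -0.001], [1.0, -0.017, -0.001], [-0.001, -0.001, -1.0]]
ft_force: [-6.6, -3.9, 37.4]
gripper_width: 21.3
finger_force: 50.4
t: 11.9
eef_pos: [471.0, 386.4, 96.4]
tcp_rot: [[0.017, 1.0, 0.0], [1.0, -0.017, 0.0], [0.0, 0.0, -1.0]]
ft_force: [-1.0, -0.6, 0.1]
gripper_width: 21.1
finger_force: 49.6
t: 12.4
eef_pos: [470.9, 386.3, 96.4]
tcp_rot: [[0.017, 1.0, 0.0], [1.0, -0.017, 0.0], [0.0, 0.0, -1.0]]
ft_force: [0.8, 0.5, 0.5]
gripper_width: 56.9
finger_force: 0.0
t: 12.9
eef_pos: [470.0, 385.6, 143.2]
tcp_rot: [[0.017, 1.0, -0.003], [1.0, -0.017, -0.002], [-0.002, -0.003, -1.0]]
ft_force: [-0.8, -0.0, 0.3]
gripper_width: 74.3
finger_force: 0.0
t: 13.3
eef_pos: [472.0, 387.1, 244.0]
tcp_rot: [[0.017, 1.0, 0.005], [1.0, -0.017, 0.003], [0.004, 0.005, -1.0]]
ft_force: [-0.3, -0.8, -0.8]
gripper_width: 74.6
finger_force: 0.0
[472.01926201 387.14172807 244.02864425] [[ 0.01715808  0.9998408   0.00489697]
 [ 0.99984639 -0.0171753   0.00349493]
 [ 0.00357848  0.00483625 -0.9999819 ]]
```

View pics/w6.png

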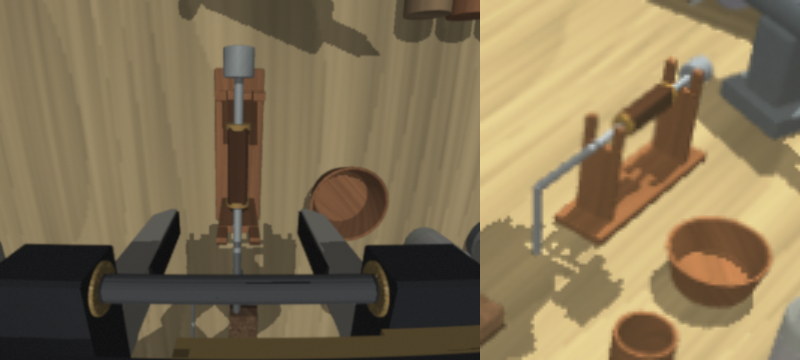

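The pick is back in its cradle, bend down and towards -y as at the start (bend at (537,190)). Now the middle pot.

```bash
python3 -m crank '[[[0.1333,-0.2017,0,0,0,0.0963,1],[0.1333,-0.2017,0,0,0,0.0963,1],[0.1333,-0.2017,0,0,0,0.0963,1],[0.1333,-0.2017,0,0,0,0.0963,1],[0.1333,-0.2017,0,0,0,0.0963,1]]]' && python3 -m crank '[[[0.1333,-0.2017,0,0,0,0.0963,1],[0.1333,-0.2017,0,0,0,0.0963,1],[0.1333,-0.2017,0,0,0,0.0963,1],[0.1333,-0.2017,-0.15,0,0,0.0963,1],[0.1333,-0.2017,-0.2,0,0,0.0963,1]]]' && python3 -m crank '[[[0.1333,-0.2017,-0.15,0,0,0.0963,1],[0,0,0,0,0,0,1],[0,0,0,0,0,0,1],[0,0,0,0,0,0,1]]]'
cat >> h.py <<'E'
def rim(im,st,guess,z,R,lo=(3,90,20),hi=(16,255,230)):
    """fit circle of radius ~R at height z to brown blob's outline points near the guess"""
    h=cv2.cvtColor(im["pixels"],cv2.COLOR_RGB2HSV); m=cv2.inRange(h,lo,hi)
    n,l,s,c=cv2.connectedComponentsWithStats(m)
    u=proj(im,(guess[0],guess[1],z),st)
    best=[i for i in range(1,n) if s[i,4]>60]; best=min(best,key=lambda i:np.hypot(*(c[i]-u))/ (s[i,4]**.5))
    k=max(cv2.findContours((l==best).astype(np.uint8),0,1)[0],key=cv2.contourArea)[:,0]
    P=np.array([onz(im,q,z,st)[:2] for q in k.astype(float)])
    return s[best],P
E
python3 - <<'E'
from h import *
import pickle
s=get_state(); im=get_image("wrist"); pickle.dump((im,s),open("w7.pkl","wb"))
print(s["eef_pos"],s["tcp_rot"][:,1])
b,P=rim(im,s,(647,120),60,33); print(b,P.min(0),P.max(0),proj(im,(647,120,60),s))
save(im,"w7.png",None,1.2)
E
```

```text
t: 13.9
eef_pos: [550.8, 264.0, 238.5]
tcp_rot: [[-0.653, 0.758, -0.003], [0.758, 0.653, -0.001], [0.001, -0.003, -1.0]]
ft_force: [1.3, -0.4, 0.7]
gripper_width: 93.1
finger_force: 0.0
t: 14.4
eef_pos: [631.3, 143.2, 197.0]
tcp_rot: [[-0.991, 0.137, -0.0], [0.137, 0.991, -0.0], [0.0, -0.0, -1.0]]
ft_force: [0.7, -0.0, -0.6]
gripper_width: 93.0
finger_force: 0.0
t: 14.8
eef_pos: [646.5, 120.8, 180.4]
tcp_rot: [[-1.0, 0.001, -0.0], [0.001, 1.0, 0.0], [0.0, 0.0, -1.0]]
ft_force: [-0.7, -0.3, 0.2]
gripper_width: 93.4
finger_force: 0.0
[646.45505046 120.83614753 180.37041275] [5.60757284e-04 9.99999829e-01 1.65353154e-04]
[ 230  140   63   68 3320] [609.45532071  95.58563851] [681.08712692 160.39969413] [253.31684384 176.17554748]
```

View pics/w7.png

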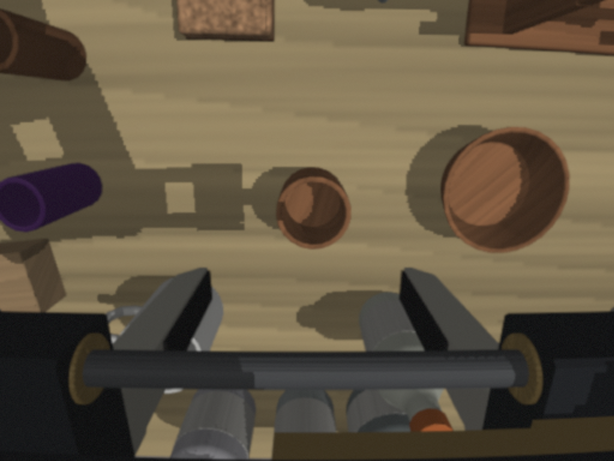

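The wrist view shows the middle pot's rim centred at (314,211) and the wide pot's at (506,190). Relative to the finger midline, the middle pot sits about 8 mm to +y.

Run:
```python
from h import *
import pickle
im,s=pickle.load(open("w7.pkl","rb"))
print("mid",onz(im,(262.1,176.2),60,s))
b,P=rim(im,s,(633,299),45,59); print(b,P.min(0),P.max(0))
print("wide rim c",onz(im,(422,158),45,s), [onz(im,(q[0]/1.2,q[1]/1.2),45,s)[:2] for q in ((443,186),(570,183),(510,127),(505,252))])
T=pickle.load(open("h5.pkl","rb"))[0]
print([onz(T,q,60)[:2].round(1) for q in ((191.5,171),(216.5,171),(204,158.5),(204,182.5))])
```

```text
mid [647.03221666 129.11879072  60.        ]
[ 367  106  108  105 8810] [575.40043194 242.04014535] [690.78737472 361.99673636]
wide rim c [630.4820079  303.07146934  45.        ] [array([627.4313182 , 244.39794682]), array([624.03166898, 362.14467161]), array([575.43856833, 298.14506566]), array([690.78639224, 311.20184828])]
[array([646.3, 156.2]), array([644.1,  88.3]), array([679.4, 121.7]), array([613.9, 122.7])]
```

```bash
python3 -m crank '[[[0.01,0.0625,-0.1,0,0,0,1],[0,0,-0.25,0,0,0,1],[0,0,-0.3,0,0,0,1],[0,0,-0.3,0,0,0,1],[0,0,-0.17,0,0,0,1]]]' && python3 -m crank '[[[0,0,-0.05,0,0,0,1],[0,0,0,0,0,0,0.6],[0,0,0,0,0,0,0.6],[0,0,0,0,0,0,0.6],[0,0,0,0,0,0,0.6]]]' 20 && python3 -m crank '[[[0,0,0,0,0,0,0.6],[0,0,0,0,0,0,0.6],[0,0,0,0,0,0,0.6]]]'
```

```text
t: 15.35
eef_pos: [646.3, 128.5, 42.6]
tcp_rot: [[-1.0, -0.001, -0.003], [-0.001, 1.0, -0.0], [0.003, -0.0, -1.0]]
ft_force: [0.3, 0.4, -0.8]
gripper_width: 92.9
finger_force: 0.0
t: 15.85
eef_pos: [648.6, 127.7, 41.1]
tcp_rot: [[-1.0, -0.001, 0.002], [-0.001, 1.0, 0.0], [-0.002, 0.0, -1.0]]
ft_force: [-1.0, 0.5, 0.4]
gripper_width: 65.5
finger_force: 0.0
t: 16.15
eef_pos: [648.1, 127.5, 40.0]
tcp_rot: [[-1.0, -0.001, 0.0], [-0.001, 1.0, -0.0], [-0.0, -0.0, -1.0]]
ft_force: [-0.1, 0.5, 0.7]
gripper_width: 56.1
finger_force: 0.0
```

The fingers reached 56 mm without contact, which is wrong. I'll look before doing anything else.

Run:
```python
from h import *
import pickle
s=get_state(); im=get_image("wrist"); S=get_image("scene"); T=get_image("top"); pickle.dump((im,S,T,s),open("w8.pkl","wb"))
a=cv2.resize(im["pixels"],(400,300)); b=cv2.resize(S["pixels"][110:230,260:420],(400,300),interpolation=cv2.INTER_CUBIC)
cv2.imwrite("pics/w8.png",np.hstack([a,b])[:,:,::-1])
```

```text
(no output)
```

View pics/w8.png

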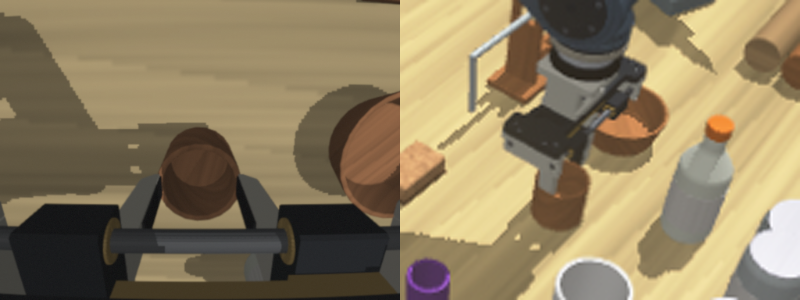

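Run:
```python
from h import *
import pickle
im,S,T,s=pickle.load(open("w8.pkl","rb")); k=1.28
print("cam",cam(im,s)[1], cam(im,s)[2][:,2], s["gripper_width"],s["eef_pos"])
for n,q in dict(l=(160,182),r=(238,182),b=(199,220),t=(199,147)).items(): print(n,onz(im,(q[0]*k,q[1]*k),60,s).round(1))
b,P=rim(im,s,(647,128),60,33); print(b,P.min(0),P.max(0))
for z in (40,60): print("tips",[proj(im,(648,127.5+d,z),s)/k for d in (-28,28)])
# scene estimate
h=cv2.cvtColor(S["pixels"],cv2.COLOR_RGB2HSV); m=cv2.inRange(h,(3,90,20),(16,255,230))
n,l,st,c=cv2.connectedComponentsWithStats(m); u=proj(S,(648,128,30)); print(u,[ (st[i],c[i].round()) for i in range(1,n) if st[i,4]>60 and np.hypot(*(c[i]-u))<40])
```

```text
cam [567.06307587 127.89762508 230.19229984] [ 2.89173514e-01 -6.31969807e-04 -9.57276491e-01] 56.05965973698536 [648.05703778 127.50403921  40.03668178]
l [647.2  97.9  60. ]
r [647.1 158.2  60. ]
b [681.1 128.1  60. ]
t [618.9 128.   60. ]
[ 202  163  105  119 9523] [604.11880877  96.61317938] [680.66949702 158.59466995]
tips [array([165.49817007, 172.79166017]), array([231.20665822, 172.84865556])]
tips [array([162.09472227, 182.95380419]), array([234.5004949 , 183.01914459])]
[322.99028098 187.69956265] [(array([312, 174,  24,  28, 422], dtype=int32), array([324., 189.]))]
```

Run:
```python
from h import *
import pickle
im,S,T,s=pickle.load(open("w8.pkl","rb"))
for w in (56,66):
    for z in (40,60,80): print(w,z,[proj(im,(640.5,127.5+d*w/2,z),s).round() for d in (-1,1)],[proj(im,(655.5,127.5+d*w/2,z),s).round() for d in (-1,1)])
for v in (215,225,235,245,255,265,275,285,295):
    print(v,[(u,*map(int,im["pixels"][v,u])) for u in range(184,216,3)])
```

```text
56 40 [array([211., 211.]), array([296., 211.])] [array([212., 231.]), array([295., 232.])]
56 60 [array([207., 223.]), array([301., 223.])] [array([208., 245.]), array([300., 245.])]
56 80 [array([201., 238.]), array([306., 238.])] [array([203., 262.]), array([305., 262.])]
66 40 [array([204., 211.]), array([304., 211.])] [array([205., 231.]), array([303., 232.])]
66 60 [array([199., 223.]), array([309., 223.])] [array([200., 245.]), array([308., 245.])]
66 80 [array([192., 238.]), array([315., 238.])] [array([194., 262.]), array([314., 262.])]
215 [(184, 96, 86, 65), (187, 96, 86, 65), (190, 96, 87, 65), (193, 97, 87, 66), (196, 96, 86, 65), (199, 96, 86, 64), (202, 95, 86, 65), (205, 98, 72, 51), (208, 79, 56, 40), (211, 75, 53, 39), (214, 53, 38, 28)]
225 [(184, 89, 80, 61), (187, 88, 80, 61), (190, 83, 78, 65), (193, 79, 77, 70), (196, 77, 76, 71), (199, 77, 76, 71), (202, 80, 79, 74), (205, 82, 62, 47), (208, 83, 59, 42), (211, 51, 37, 28), (214, 50, 37, 27)]
235 [(184, 77, 76, 71), (187, 77, 76, 71), (190, 77, 76, 71), (193, 76, 76, 71), (196, 77, 76, 71), (199, 72, 71, 66), (
[... 717 characters left out ...]
145, 107), (214, 125, 108, 80)]
275 [(184, 60, 59, 55), (187, 19, 19, 20), (190, 18, 17, 18), (193, 20, 19, 20), (196, 15, 17, 17), (199, 70, 63, 49), (202, 155, 138, 103), (205, 156, 139, 104), (208, 155, 138, 104), (211, 155, 138, 103), (214, 155, 138, 103)]
285 [(184, 19, 19, 19), (187, 19, 19, 17), (190, 17, 17, 17), (193, 19, 19, 18), (196, 66, 60, 45), (199, 148, 133, 99), (202, 148, 133, 99), (205, 148, 131, 98), (208, 148, 132, 98), (211, 147, 132, 98), (214, 148, 132, 99)]
295 [(184, 38, 38, 39), (187, 36, 37, 37), (190, 37, 37, 39), (193, 35, 33, 36), (196, 35, 36, 37), (199, 35, 36, 36), (202, 36, 37, 37), (205, 36, 37, 39), (208, 35, 36, 36), (211, 35, 36, 37), (214, 38, 37, 38)]
```

Run:
```python
from h import *
import pickle
S0=pickle.load(open("scene.pkl","rb")); im,S,T,s=pickle.load(open("w8.pkl","rb"))
def box(I,lbl):
    h=cv2.cvtColor(I["pixels"],cv2.COLOR_RGB2HSV); m=cv2.inRange(h,(3,90,20),(16,255,230))
    n,l,st,c=cv2.connectedComponentsWithStats(m); u=proj(I,(648,128,30))
    for i in range(1,n):
        if st[i,4]>60 and np.hypot(*(c[i]-u))<40: x,y,w,h2,a=st[i]; print(lbl,"l,r,t,b",x,x+w,y,y+h2,a)
def pred(I,x,y):
    a=np.linspace(0,6.28,60); Q=np.array([proj(I,(x+33*np.cos(t),y+33*np.sin(t),z)) for t in a for z in (0,60)])
    return Q[:,0].min().round(1),Q[:,0].max().round(1),Q[:,1].min().round(1),Q[:,1].max().round(1)
box(S0,"before");box(S,"now");
for p in ((648,128),(648,122),(625,128),(636,128)): print(p,pred(S0,*p))
T0=pickle.load(open("top.pkl","rb"));box(T0,"top")
for p in ((648,128),(648,122),(636,128)): print(p,pred(T0,*p))
print(pred(im,648,128));
```

```text
before l,r,t,b 312 336 174 202 527
now l,r,t,b 312 336 174 202 422
(648, 128) (np.float64(311.1), np.float64(335.4), np.float64(173.1), np.float64(202.3))
(648, 122) (np.float64(310.0), np.float64(334.3), np.float64(174.2), np.float64(203.4))
(625, 128) (np.float64(305.1), np.float64(328.9), np.float64(169.7), np.float64(198.6))
(636, 128) (np.float64(308.0), np.float64(332.0), np.float64(171.3), np.float64(200.4))
top l,r,t,b 191 218 158 183 522
(648, 128) (np.float64(189.7), np.float64(216.7), np.float64(158.0), np.float64(184.8))
(648, 122) (np.float64(191.9), np.float64(218.9), np.float64(157.9), np.float64(184.7))
(636, 128) (np.float64(189.8), np.float64(216.8), np.float64(162.4), np.float64(189.0))Traceback (most recent call last):
  File "<stdin>", line 16, in <module>
  File "<stdin>", line 10, in pred
  File "h.py", line 15, in proj
    f,p,R=cam(im,st); c=R.T@(np.array(P)-p); s=c[:2]/c[2]; s=s*(1+im["k1"]*(s@s)); return s*f+[im["cx"],im["cy"]]
          ~~~^^^^^^^
  File "h.py", line 6, in cam
    T=np.array(im["tool_from_camera"]); R=np.array(st["tcp_rot"]); p=np.array(st["eef_pos"])
                                                   ~~^^^^^^^^^^^
TypeError: 'NoneType' object is not subscriptable
```

Run:
```python
from h import *
import pickle
im,S,T,s=pickle.load(open("w8.pkl","rb"))
for u in (192,196,200): print(u,[(v,*map(int,im["pixels"][v,u])) for v in range(214,232,2)])
for w in (56,66):
  for z in (40,45,50,55,60,65): print(w,z,proj(im,(640.5,127.5-w/2,z),s).round(1),proj(im,(640.5,127.5-w/2-8,z),s).round(1))
```

```text
192 [(214, 96, 86, 65), (216, 96, 86, 65), (218, 95, 85, 63), (220, 94, 84, 63), (222, 93, 83, 64), (224, 86, 79, 64), (226, 78, 77, 71), (228, 77, 76, 70), (230, 76, 75, 70)]
196 [(214, 96, 86, 66), (216, 96, 87, 64), (218, 96, 86, 64), (220, 96, 87, 65), (222, 90, 82, 64), (224, 79, 77, 69), (226, 77, 76, 71), (228, 77, 76, 72), (230, 77, 77, 72)]
200 [(214, 97, 87, 66), (216, 96, 86, 65), (218, 96, 86, 65), (220, 95, 85, 64), (222, 88, 81, 65), (224, 76, 76, 71), (226, 77, 76, 70), (228, 77, 76, 71), (230, 80, 79, 74)]
56 40 [211.4 210.6] [199.3 210.6]
56 45 [210.3 213.4] [197.9 213.4]
56 50 [209.3 216.4] [196.6 216.4]
56 55 [208.1 219.5] [195.1 219.4]
56 60 [206.9 222.7] [193.6 222.7]
56 65 [205.7 226.1] [191.9 226.1]
66 40 [203.8 210.6] [191.7 210.6]
66 45 [202.6 213.4] [190.2 213.4]
66 50 [201.3 216.4] [188.6 216.3]
66 55 [200.  219.5] [187.  219.4]
66 60 [198.6 222.7] [185.2 222.7]
66 65 [197.1 226.1] [183.4 226.1]
```

The images show that the opened fingers' tips sit about 20 mm above the nominal TCP, level with the rim, so they closed above the pot. The pot hasn't moved. I'll open, go 20 mm lower and close again.

```bash
python3 -m crank '[[[0,0,0.05,0,0,0,1],[0,0,0,0,0,0,1],[0,0,0,0,0,0,1],[0,0,0,0,0,0,1],[0,0,0,0,0,0,1]]]' 20 && python3 -m crank '[[[0,0,0,0,0,0,1],[0,0,-0.1,0,0,0,1],[0,0,-0.117,0,0,0,1],[0,0,0,0,0,0,0.6],[0,0,0,0,0,0,0.6]]]' 20 && python3 -m crank '[[[0,0,0,0,0,0,0.6],[0,0,0,0,0,0,0.6],[0,0,0,0,0,0,0.6],[0,0,0,0,0,0,0.6]]]'
```

```text
t: 16.8
eef_pos: [647.9, 127.5, 45.8]
tcp_rot: [[-1.0, -0.001, -0.0], [-0.001, 1.0, -0.0], [0.0, -0.0, -1.0]]
ft_force: [-0.5, 0.1, 1.5]
gripper_width: 90.6
finger_force: 0.0
t: 17.3
eef_pos: [647.6, 127.5, 19.0]
tcp_rot: [[-1.0, -0.001, -0.002], [-0.001, 1.0, -0.0], [0.002, -0.0, -1.0]]
ft_force: [0.8, -0.2, -0.1]
gripper_width: 81.0
finger_force: 0.0
t: 17.7
eef_pos: [648.3, 127.6, 20.3]
tcp_rot: [[-1.0, -0.001, 0.001], [-0.001, 1.0, 0.0], [-0.001, 0.0, -1.0]]
ft_force: [-0.7, 0.5, 1.5]
gripper_width: 66.4
finger_force: 20.0
```

```bash
python3 -m crank '[[[0,0,0.1,0,0,0,0.6],[0,0,0.2,0,0,0,0.6],[0,0,0.2,0,0,0,0.6],[0,0,0.2,0,0,0,0.6],[0,0,0,0,0,0,0.6]]]'
python3 - <<'E'
from h import *
import pickle
S0=pickle.load(open("scene.pkl","rb"));T0=pickle.load(open("top.pkl","rb")); im,s=pickle.load(open("w7.pkl","rb"))
def box(I,lbl,st=None):
    h=cv2.cvtColor(I["pixels"],cv2.COLOR_RGB2HSV); m=cv2.inRange(h,(3,90,20),(16,255,240))
    n,l,q,c=cv2.connectedComponentsWithStats(m); u=proj(I,(632,300,25),st)
    for i in range(1,n):
        if q[i,4]>300 and np.hypot(*(c[i]-u))<40: x,y,w,h2,a=q[i]; print(lbl,"l,r,t,b",x-.5,x+w-.5,y-.5,y+h2-.5,a)
def pred(I,x,y,st=None):
    a=np.linspace(0,6.28,60); Q=np.array([proj(I,(x+r*np.cos(t),y+r*np.sin(t),z),st) for t in a for r,z in ((46,0),(59,45))])
    return np.array([Q[:,0].min(),Q[:,0].max(),Q[:,1].min(),Q[:,1].max()]).round(1)
box(S0,"scene");print(pred(S0,632,299),pred(S0,632,302))
box(T0,"top");print(pred(T0,632,299),pred(T0,632,302))
box(im,"wrist",s);print(pred(im,632,299,s),pred(im,632,302,s))
E
```

```text
t: 18.2
eef_pos: [649.8, 127.8, 107.9]
tcp_rot: [[-1.0, -0.001, 0.006], [-0.001, 1.0, 0.001], [-0.006, 0.001, -1.0]]
ft_force: [0.4, -0.4, -1.4]
gripper_width: 66.5
finger_force: 20.0
scene l,r,t,b 331.5 367.5 141.5 171.5 824
scene l,r,t,b 311.5 335.5 173.5 201.5 527
[330.2 365.9 142.3 173.2] [330.7 366.4 141.9 172.7]
top l,r,t,b 119.5 161.5 157.5 199.5 1421
[119.5 162.1 157.4 200.1] [118.5 161.  157.5 200.1]
wrist l,r,t,b 366.5 474.5 105.5 210.5 8810
[362.5 471.  103.5 210.2] [364.9 473.6 103.5 210.2]
```

```bash
python3 -m crank '[[[-0.025,0.2,0,0,0,0,0.6],[-0.025,0.3,0,0,0,0,0.6],[-0.025,0.35,0,0,0,0,0.6],[-0.025,0.35,0,0,0,0,0.6],[-0.025,0.25,0,0,0,0,0.6]]]' && python3 -m crank '[[[0,0,0,0,0,0,0.6],[0,0,0,0,0,0,0.6],[0,0,-0.1,0,0,0,0.6],[0,0,-0.1,0,0,0,0.6],[0,0,-0.1,0,0,0,0.6]]]' && python3 -m crank '[[[0,0,-0.1,0,0,0,0.6],[0,0,-0.1,0,0,0,0.6],[0,0,-0.07,0,0,0,0.6],[0,0,-0.04,0,0,0,0.6],[0,0,0,0,0,0,0.6]]]'  && python3 -m crank '[[[0,0,-0.015,0,0,0,0.6],[0,0,0,0,0,0,0.6],[0,0,0,0,0,0,0.6]]]'
```

```text
t: 18.7
eef_pos: [632.0, 303.8, 102.8]
tcp_rot: [[-1.0, -0.002, -0.001], [-0.002, 1.0, -0.0], [0.001, -0.0, -1.0]]
ft_force: [0.0, -0.4, -1.1]
gripper_width: 66.6
finger_force: 20.0
t: 19.2
eef_pos: [632.8, 300.4, 66.2]
tcp_rot: [[-1.0, 0.0, -0.001], [0.0, 1.0, -0.0], [0.001, -0.0, -1.0]]
ft_force: [0.2, -0.1, -1.7]
gripper_width: 66.6
finger_force: 20.0
t: 19.7
eef_pos: [632.7, 301.5, 29.9]
tcp_rot: [[-1.0, -0.001, -0.001], [-0.001, 1.0, -0.0], [0.001, -0.0, -1.0]]
ft_force: [0.2, -0.5, -1.4]
gripper_width: 66.6
finger_force: 20.0
t: 20.0
eef_pos: [633.2, 301.6, 29.3]
tcp_rot: [[-1.0, -0.001, 0.001], [-0.001, 1.0, 0.0], [-0.001, 0.0, -1.0]]
ft_force: [-0.1, 0.9, -2.6]
gripper_width: 66.4
finger_force: 20.0
```

```bash
python3 -m crank '[[[0,0,-0.02,0,0,0,0.6],[0,0,0,0,0,0,0.6],[0,0,0,0,0,0,0.76],[0,0,0,0,0,0,0.78],[0,0,0,0,0,0,0.78]]]' && python3 -m crank '[[[0,0,0.05,0,0,0,0.78],[0,0,0.2,0,0,0,0.8],[0,0,0.3,0,0,0,0.9],[0,0,0.4,0,0,0,1],[0,0,0.3,0,0,0,1]]]' && python3 -m crank '[[[0,0,0,0,0,0,1],[0,0,0,0,0,0,1]]]'
python3 - <<'E'
from h import *
import pickle
s=get_state(); im=get_image("wrist"); S=get_image("scene"); T=get_image("top"); pickle.dump((im,S,T,s),open("w9.pkl","wb"))
print(s["eef_pos"])
px=im["pixels"]; g=cv2.cvtColor(px,cv2.COLOR_RGB2GRAY)
u=proj(im,(633,301.5,66),s); print("pred mid rim",u, "pred wide rim",proj(im,(633,301.5,45),s))
r=np.linalg.norm(proj(im,(633,334.5,66),s)-u); print("r",r)
c=cv2.HoughCircles(cv2.GaussianBlur(g,(3,3),0),cv2.HOUGH_GRADIENT,1,5,param1=80,param2=15,minRadius=int(r*.75),maxRadius=int(r*1.1)); 
if c is not None:
    for q in c[0][:6]: print(q, onz(im,q[:2],66,s).round(1))
c=cv2.HoughCircles(cv2.GaussianBlur(g,(3,3),0),cv2.HOUGH_GRADIENT,1,5,param1=80,param2=15,minRadius=int(r*1.5),maxRadius=int(r*1.9)); 
if c is not None:
    for q in c[0][:4]: print("W",q, onz(im,q[:2],45,s).round(1))
# brown runs through predicted centre row/col
b,P=rim(im,s,(633,301.5),45,59); print(b,P.min(0),P.max(0))
def edges(line): 
    d=np.abs(np.diff(line.astype(int))); return [(i,int(d[i])) for i in range(len(d)) if d[i]>14]
v0=int(u[1]); print("row",edges(g[v0,int(u[0])-90:int(u[0])+90]),int(u[0])-90)
E
```

```text
t: 20.5
eef_pos: [633.2, 301.6, 26.7]
tcp_rot: [[-1.0, -0.001, 0.0], [-0.001, 1.0, 0.0], [-0.0, 0.0, -1.0]]
ft_force: [-0.0, -0.5, -0.6]
gripper_width: 72.1
finger_force: 0.0
t: 21.0
eef_pos: [633.4, 301.7, 180.1]
tcp_rot: [[-1.0, -0.001, 0.002], [-0.001, 1.0, 0.001], [-0.002, 0.001, -1.0]]
ft_force: [-0.0, 0.8, 1.1]
gripper_width: 91.7
finger_force: 0.0
t: 21.2
eef_pos: [633.2, 301.6, 177.4]
tcp_rot: [[-1.0, -0.001, 0.001], [-0.001, 1.0, 0.001], [-0.001, 0.001, -1.0]]
ft_force: [0.8, -0.2, -1.3]
gripper_width: 93.0
finger_force: 0.0
[633.18146955 301.59648427 177.35623887]
pred mid rim [253.97113655 177.57134343] pred wide rim [253.99739145 172.49378158]
r 32.675600285014795
[254.5 177.5  27.2] [632.9 302.   66. ]
[250.5 171.5  34.4] [626.7 298.   66. ]
[254.5 163.5  25.2] [618.5 302.   66. ]
[269.5 183.5  34.4] [639.2 317.3  66. ]
[249.5 179.5  32.1] [635. 297.  66.]
[257.5 154.5  25.4] [609.4 305.   66. ]
W [255.5 169.5  53.2] [629.7 303.1  45. ]
W [255.5 164.5  58. ] [624.2 303.1  45. ]
W [249.5 162.5  59.2] [622.  296.7  45. ]
W [255.5 178.5  56.8] [639.7 303.1  45. ]
[ 202  117  109  106 9029] [574.5443959  245.30696805] [690.57024216 361.91212841]
row [(70, 17), (89, 15), (118, 17), (123, 20), (146, 15)] 163
```

The middle pot stands nested: its bore circle is centred at (633,302) with the right radius for z 66. Now the tall pot.

```bash
python3 -m crank '[[[-0.0932,-0.2,0.1,0,0,-0.0952,1],[-0.0932,-0.31,0.1,0,0,-0.0952,1],[-0.0932,-0.32,0,0,0,-0.0952,1],[-0.0932,-0.32,0,0,0,-0.0952,1],[-0.0932,-0.32,0,0,0,-0.0952,1]]]' && python3 -m crank '[[[-0.0932,-0.32,0,0,0,-0.0952,1],[-0.0932,-0.32,0,0,0,-0.0952,1],[-0.0932,-0.32,0,0,0,-0.0952,1],[-0.0932,-0.32,0,0,0,-0.0952,1],[-0.0932,-0.32,0,0,0,-0.0952,1]]]' && python3 -m crank '[[[-0.0932,-0.343,0,0,0,-0.0952,1],[0,0,0,0,0,0,1],[0,0,0,0,0,0,1],[0,0,0,0,0,0,1]]]'
python3 - <<'E'
from h import *
import pickle
s=get_state(); im=get_image("wrist"); pickle.dump((im,s),open("w10.pkl","wb"))
print(s["eef_pos"],s["tcp_rot"][:,1],s["qpos"])
b,P=rim(im,s,(510,-108),90,23); print(b,P.min(0),P.max(0))
g=cv2.GaussianBlur(cv2.cvtColor(im["pixels"],cv2.COLOR_RGB2GRAY),(3,3),0)
u=proj(im,(510,-108,90),s); r=np.linalg.norm(proj(im,(533,-108,90),s)-u); print(u,r)
c=cv2.HoughCircles(g,cv2.HOUGH_GRADIENT,1,5,param1=80,param2=12,minRadius=int(r*.7),maxRadius=int(r*1.1))
for q in c[0]:
    if np.hypot(*(q[:2]-u))<30: print(q,onz(im,q[:2],90,s).round(1))
E
```

```text
t: 21.85
eef_pos: [575.9, 123.7, 199.4]
tcp_rot: [[-0.753, 0.658, -0.002], [0.658, 0.753, -0.0], [0.001, -0.001, -1.0]]
ft_force: [0.9, -0.3, -0.6]
gripper_width: 93.0
finger_force: 0.0
t: 22.35
eef_pos: [520.0, -68.2, 199.5]
tcp_rot: [[-0.137, 0.991, -0.002], [0.991, 0.137, 0.0], [0.001, -0.002, -1.0]]
ft_force: [0.5, 0.4, -0.6]
gripper_width: 93.0
finger_force: 0.0
t: 22.75
eef_pos: [510.0, -107.2, 200.0]
tcp_rot: [[-0.003, 1.0, -0.001], [1.0, 0.003, 0.001], [0.001, -0.001, -1.0]]
ft_force: [-0.3, 0.2, 0.4]
gripper_width: 93.2
finger_force: 0.0
[ 509.99258181 -107.18784557  199.95035303] [ 9.99995497e-01  2.84641766e-03 -9.50459402e-04] [-2.96625477e-01  2.93954991e-01  1.71945874e+00  2.25634766e-04
  1.12923665e+00 -2.99568192e-01]
[ 233  143   44   57 1953] [ 488.06444186 -129.25387995] [531.51107574 -71.66244113]
[254.72092991 179.02330579] 22.850062806561173
[254.5 160.5  18.1] [509.7 -89.   90. ]
[257.5 176.5  19.9] [ 512.8 -105.4   90. ]
[251.5 177.5  19.9] [ 506.8 -106.4   90. ]
[252.5 184.5  24.4] [ 507.8 -113.7   90. ]
[255.5 171.5  22.2] [ 510.8 -100.2   90. ]
[252.5 192.5  18.3] [ 507.8 -122.2   90. ]
```

```bash
python3 -m crank '[[[0,0.005,-0.2,0,0,0,1],[0,0,-0.35,0,0,0,1],[0,0,-0.35,0,0,0,1],[0,0,-0.25,0,0,0,1],[0,0,-0.14,0,0,0,1]]]' && python3 -m crank '[[[0,0,0,0,0,0,1],[0,0,0,0,0,0,0.4],[0,0,0,0,0,0,0.4],[0,0,0,0,0,0,0.4],[0,0,0,0,0,0,0.4]]]' 20 && python3 -m crank '[[[0,0,0,0,0,0,0.4],[0,0,0,0,0,0,0.4],[0,0,0,0,0,0,0.4],[0,0,0,0,0,0,0.4],[0,0,0,0,0,0,0.4]]]'
```

```text
t: 23.3
eef_pos: [508.9, -105.9, 43.0]
tcp_rot: [[-0.003, 1.0, -0.003], [1.0, 0.003, 0.001], [0.001, -0.003, -1.0]]
ft_force: [0.1, 0.2, 0.1]
gripper_width: 93.0
finger_force: 0.0
t: 23.8
eef_pos: [510.4, -107.5, 46.4]
tcp_rot: [[-0.001, 1.0, 0.001], [1.0, 0.001, -0.0], [-0.0, 0.001, -1.0]]
ft_force: [1.0, -0.5, -0.0]
gripper_width: 65.7
finger_force: 0.0
t: 24.3
eef_pos: [510.1, -107.5, 45.8]
tcp_rot: [[-0.001, 1.0, 0.0], [1.0, 0.001, -0.0], [-0.0, 0.0, -1.0]]
ft_force: [-0.2, -0.4, 2.2]
gripper_width: 45.2
finger_force: 20.0
```

```bash
python3 -m crank '[[[0,0,0.1,0,0,0,0.4],[0,0,0.2,0,0,0,0.4],[0,0,0.25,0,0,0,0.4],[0,0,0.25,0,0,0,0.4],[0,0,0.117,0,0,0,0.4]]]' && python3 -m crank '[[[0.0939,0.2,0,0,0,0.0952,0.4],[0.0939,0.31,0,0,0,0.0952,0.4],[0.0939,0.33,0,0,0,0.0952,0.4],[0.0939,0.33,0,0,0,0.0952,0.4],[0.0939,0.33,0,0,0,0.0952,0.4]]]' && python3 -m crank '[[[0.0939,0.33,0,0,0,0.0952,0.4],[0.0939,0.33,0,0,0,0.0952,0.4],[0.0939,0.33,0,0,0,0.0952,0.4],[0.0939,0.33,0,0,0,0.0952,0.4],[0.0939,0.33,0,0,0,0.0952,0.4]]]' && python3 -m crank '[[[0.0939,0.261,0,0,0,0.0952,0.4],[0,0,0,0,0,0,0.4],[0,0,0,0,0,0,0.4],[0,0,0,0,0,0,0.4]]]'
python3 - <<'E'
from h import *
import pickle
s=get_state(); im=get_image("wrist"); pickle.dump((im,s),open("w11.pkl","wb"))
print(s["eef_pos"],s["tcp_rot"][:,1])
# rim of held pot at z=90+110
z=90+s["eef_pos"][2]-45.8; u=proj(im,(634,301.8,z),s); r=np.linalg.norm(proj(im,(634,319.8,z),s)-u); print(u,r)
g=cv2.GaussianBlur(cv2.cvtColor(im["pixels"],cv2.COLOR_RGB2GRAY),(3,3),0)
c=cv2.HoughCircles(g,cv2.HOUGH_GRADIENT,1,5,param1=80,param2=12,minRadius=int(r*.85),maxRadius=int(r*1.35))
for q in c[0]:
    if np.hypot(*(q[:2]-u))<20: print(q,onz(im,q[:2],z,s).round(1))
E
```

```text
t: 24.8
eef_pos: [510.8, -107.6, 158.9]
tcp_rot: [[-0.001, 1.0, 0.003], [1.0, 0.001, -0.001], [-0.001, 0.003, -1.0]]
ft_force: [0.3, -0.8, -0.9]
gripper_width: 45.5
finger_force: 20.0
t: 25.3
eef_pos: [566.5, 74.2, 156.5]
tcp_rot: [[-0.66, 0.751, 0.0], [0.751, 0.66, 0.0], [-0.0, 0.0, -1.0]]
ft_force: [1.0, 0.1, -1.6]
gripper_width: 45.1
finger_force: 20.0
t: 25.8
eef_pos: [622.7, 272.3, 156.5]
tcp_rot: [[-0.991, 0.135, -0.0], [0.135, 0.991, -0.0], [0.0, -0.0, -1.0]]
ft_force: [1.0, -0.6, -1.6]
gripper_width: 45.4
finger_force: 20.0
t: 26.2
eef_pos: [633.7, 301.0, 156.0]
tcp_rot: [[-1.0, 0.001, -0.0], [0.001, 1.0, -0.0], [0.0, -0.0, -1.0]]
ft_force: [-0.7, -0.1, -1.1]
gripper_width: 45.3
finger_force: 20.0
[633.72294152 300.98692704 156.02317505] [ 9.51068932e-04  9.99999498e-01 -3.15096731e-04]
[255.22623245 254.64804256] 33.9882494337769
[254.5 246.5  43.3] [629.2 301.4 200.2]
[255.5 255.5  42.1] [634.5 301.9 200.2]
[258.5 251.5  37.8] [632.1 303.5 200.2]
[249.5 248.5  38.9] [630.4 298.8 200.2]
[249.5 253.5  43.3] [633.3 298.8 200.2]
[264.5 249.5  32.1] [631.  306.7 200.2]
[263.5 254.5  43.3] [633.9 306.2 200.2]
[243.5 254.5  38.9] [633.9 295.6 200.2]
[260.5 244.5  40. ] [628.  304.6 200.2]
[243.5 249.5  36.4] [631.  295.6 200.2]
```

```bash
python3 -m crank '[[[0,0.006,-0.1,0,0,0,0.4],[0,0,-0.1,0,0,0,0.4],[0,0,-0.1,0,0,0,0.4],[0,0,0,0,0,0,0.4]]]' && python3 -m crank '[[[0,0,-0.07,0,0,0,0.4],[0,0,-0.06,0,0,0,0.4],[0,0,-0.05,0,0,0,0.4],[0,0,0,0,0,0,0.4]]]'  && python3 -m crank '[[[0,0,-0.06,0,0,0,0.4],[0,0,-0.06,0,0,0,0.4],[0,0,-0.06,0,0,0,0.4],[0,0,0,0,0,0,0.4]]]'
```

```text
t: 26.65
eef_pos: [632.8, 301.9, 116.9]
tcp_rot: [[-1.0, -0.001, -0.004], [-0.001, 1.0, -0.002], [0.004, -0.002, -1.0]]
ft_force: [-0.4, 0.3, -1.7]
gripper_width: 45.3
finger_force: 20.0
t: 27.05
eef_pos: [633.5, 302.4, 97.0]
tcp_rot: [[-1.0, -0.001, -0.001], [-0.001, 1.0, -0.001], [0.001, -0.001, -1.0]]
ft_force: [-0.1, -0.2, -0.8]
gripper_width: 45.4
finger_force: 20.0
t: 27.45
eef_pos: [633.3, 302.4, 75.1]
tcp_rot: [[-1.0, -0.001, -0.002], [-0.001, 1.0, -0.001], [0.002, -0.001, -1.0]]
ft_force: [-0.3, 0.3, -1.3]
gripper_width: 45.4
finger_force: 20.0
```

```bash
python3 -m crank '[[[0,0,-0.05,0,0,0,0.4],[0,0,-0.04,0,0,0,0.4],[0,0,-0.03,0,0,0,0.4],[0,0,-0.015,0,0,0,0.4],[0,0,0,0,0,0,0.4]]]' && python3 -m crank '[[[0,0,0,0,0,0,0.52],[0,0,0,0,0,0,0.58],[0,0,0,0,0,0,0.6],[0,0,0,0,0,0,0.6],[0,0,0,0,0,0,0.6]]]' && python3 -m crank '[[[0,0,0.1,0,0,0,0.65],[0,0,0.2,0,0,0,0.65],[0,0,0.3,0,0,0,0.65],[0,0,0.4,0,0,0,0.65],[0,0,0.4,0,0,0,0.65]]]' && python3 -m crank '[[[-0.3,0,0,0,0,0,0.65],[-0.4,0,0,0,0,0,0.65],[-0.3,0,0,0,0,0,0.65],[0,0,0,0,0,0,0.65],[0,0,0,0,0,0,0.65]]]'
python3 - <<'E'
from h import *
import pickle
s=get_state(); S=get_image("scene"); T=get_image("top"); pickle.dump((S,T,s),open("w12.pkl","wb"))
S0=pickle.load(open("scene.pkl","rb")); T0=pickle.load(open("top.pkl","rb"))
def pred(I):
    a=np.linspace(0,6.28,60); Q=np.array([proj(I,(633+r*np.cos(t),302+r*np.sin(t),z)) for t in a for r,z in ((46,0),(59,45),(33,66),(23,102))])
    R=np.array([proj(I,(633+23*np.cos(t),302+23*np.sin(t),102)) for t in a])
    return [x.round(1) for x in (Q.min(0),Q.max(0),R.min(0),R.max(0))]
for I,n in ((S,"scene"),(T,"top")):
    h=cv2.cvtColor(I["pixels"],cv2.COLOR_RGB2HSV); m=cv2.inRange(h,(3,90,20),(16,255,240)); k,l,q,c=cv2.connectedComponentsWithStats(m); u=proj(I,(633,302,40))
    i=l[int(u[1])-3:int(u[1])+4,int(u[0])-3:int(u[0])+4].max(); x,y,w,hh,a=q[i]; print(n,(x,y),(x+w,y+hh),"pred",pred(I))
    g=cv2.GaussianBlur(cv2.cvtColor(I["pixels"],cv2.COLOR_RGB2GRAY),(3,3),0)
# tall pot rim circle in top
big=cv2.resize(T["pixels"][150:210,105:180],None,fx=4,fy=4,interpolation=cv2.INTER_CUBIC); g=cv2.cvtColor(big,cv2.COLOR_RGB2GRAY)
for rr,z in ((23,102),(33,66)):
    u=proj(T,(633,302,z)); r=4*np.linalg.norm(proj(T,(633+rr,302,z))-u)
    c=cv2.HoughCircles(g,cv2.HOUGH_GRADIENT,1,6,param1=60,param2=12,minRadius=int(r*.75),maxRadius=int(r*1.1))
    if c is not None: print(z,r,[(onz(T,(105+(p[0]-1.5)/4,150+(p[1]-1.5)/4),z)[:2].round(1).tolist(),float(p[2])) for p in c[0][:4]])
# changed regions vs. start in top, outside
d=cv2.absdiff(T["pixels"],T0["pixels"]).max(2); k,l,q,c=cv2.connectedComponentsWithStats((d>45).astype(np.uint8))
print([(q[i].tolist()) for i in range(1,k) if q[i,4]>25])
E
```

```text
t: 27.95
eef_pos: [633.9, 302.6, 60.1]
tcp_rot: [[-1.0, -0.001, -0.0], [-0.001, 1.0, -0.0], [0.0, -0.0, -1.0]]
ft_force: [0.2, -0.0, -0.5]
gripper_width: 45.3
finger_force: 20.0
t: 28.45
eef_pos: [634.0, 302.6, 60.5]
tcp_rot: [[-1.0, -0.001, 0.0], [-0.001, 1.0, 0.0], [-0.0, 0.0, -1.0]]
ft_force: [0.0, -1.0, 0.3]
gripper_width: 55.8
finger_force: 0.0
t: 28.95
eef_pos: [633.6, 302.5, 231.0]
tcp_rot: [[-1.0, -0.001, 0.0], [-0.001, 1.0, 0.0], [-0.0, 0.0, -1.0]]
ft_force: [-0.6, 0.4, 0.8]
gripper_width: 60.3
finger_force: 0.0
t: 29.45
eef_pos: [514.0, 302.9, 229.7]
tcp_rot: [[-1.0, -0.002, 0.002], [-0.002, 1.0, 0.001], [-0.002, 0.001, -1.0]]
ft_force: [0.2, 0.2, 0.5]
gripper_width: 60.2
finger_force: 0.0
scene (np.int32(332), np.int32(136)) (np.int32(368), np.int32(172)) pred [array([330.9, 135.4]), array([366.7, 172.8]), array([344.8, 135.4]), array([359.2, 144.6])]
top (np.int32(120), np.int32(158)) (np.int32(162), np.int32(200)) pred [array([118.5, 157.1]), array([161. , 199.8]), array([124.8, 166.8]), array([142.2, 184.2])]
102 34.6931778995004 [([638.1, 315.9], 32.900001525878906), ([594.8, 325.1], 30.700000762939453), ([634.5, 225.2], 37.400001525878906), ([627.6, 256.3], 34.0)]
66 48.350978579540765 [([623.4, 316.2], 49.099998474121094), ([651.9, 311.4], 42.29999923706055), ([629.7, 277.4], 51.29999923706055), ([650.9, 302.6], 48.0)]
[[191, 158, 38, 27, 798], [132, 168, 26, 23, 435], [20, 170, 140, 214, 17144], [178, 195, 205, 176, 11166], [12, 202, 14, 7, 62], [331, 217, 33, 19, 512], [145, 325, 128, 59, 3656], [237, 366, 26, 10, 172], [0, 368, 48, 16, 227], [344, 373, 20, 11, 144]]
```

```bash
python3 -c "
from plant import *
print(finish_job())"
```

```text
the job is handed in; nothing more can be done
None
```

The job is handed in at about 29.5 s of 69 s: the tall pot was dragged out of the bay upright with the pick, the pick was hung back in its cradle bend down and to the same end, and the three pots are nested upright (stack height checked in the scene camera).

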